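# Switch on and hold the voltage detector to the lampholder terminal

## Robot

A 6-joint arm with a two-finger parallel gripper is mounted at the origin on the work surface. World frame = base frame: x ahead of the robot, y to its left, z up, the work surface at z = 0. Lengths are in m, angles in rad, forces in N, time in s.
With the tool pointing down it reaches from about 0.225 to 0.875 m from the base axis. Payload 3.4 kg.
Tool frame: the origin (TCP) lies at the very end of the fingers, on their centre line; the grasp point (between the pads) lies 19 mm behind it; x points along the fingers, y is the direction in which the jaws open and shut, and the axes are right-handed (so a half turn about x gives the same grasp; the last joint's range is limited). The gripper opens to 85 mm and grips with 20 to 120 N. Pads are 22 mm wide; open, the fingers measure 114 mm over their backs; the gripper's body (76 mm by 85 mm) begins 54 mm behind the grasp point. The pads swing forward as they close: fully open they stand 13 mm farther back than shut.
Start: joints at [1.054, 0.276, 1.505, -0, 1.361, -0.121], TCP at [0.222, 0.531, 0.231] pointing down, gripper open.
Joint ranges: [-2.89, 2.89], [-0.75, 2.08], [0.22, 2.7], [-1.18, 4.32], [0.11, 2.71], [-2.7, 2.7]. Speed limits (rad/s): [2.57, 2.57, 3.14, 3.14, 3.14, 3.14].

## Interface

Orientations are given as a unit quaternion [w, x, y, z].
In Python, from rig import manip gives the robot as it stands. The module is installed in compiled form; this text tells all that it offers.
- The arm moves only by the tool play_rows, never from a script. Its argument "plan" is a list that holds one entry, the list of rows, each a list of 5 numbers: the closure, from 0 (fully open) to 1 (shut), then the shift along the tool's x, y, z in m, then the turn about the tool's x in degrees. A call has 1 to 12 rows; each row is the pose to reach, as a shift and turn from the pose measured when the call began, along the tool's axes at that moment; what a row does not reach only later rows make up. A row lasts 1/10 s, in which the tool goes at most 50 mm and 8.59 degrees, less where a joint would pass 70% of its speed; a pose out of reach is approached as far as the arm can. A call with a gripper value outside its range is refused whole. The fingers move at their own pace and stop on an object; "grip_force" is the grip in N (left out, the last holds). Time passes only in rows, so rows that repeat a pose let the fingers close. It gives the time, the measured TCP pose, the force and the opening at its end, in the units of the state.
- manip.get_state(): the state, without advancing time (a new reading comes with each control period).
- manip.get_image(name): name is "scene" or "top"; returns (picture, depth): 400x640x3 uint8, red, green, blue; 400x640 float32, m along the optical axis (not along the pixel's ray), 0 where there is no reading.
- manip.camera_params(name): a dict with "intrinsics" (3x3 intrinsics, pixels), "dist_coeffs" ([k1, k2, p1, p2, k3] as OpenCV has them; the pictures are not rectified), "R" (3x3) and "t" (3): a world point X has camera coordinates R X + t. Camera axes: x right, y down, z forward; pixel columns grow to the right and rows downward; lengths in m; the calibration is good to about 2 mm. A picture is of the moment at which its call begins. camera_params takes no time and is no camera call.
- manip.sign_off(): hands the job in, once; it reports no verdict.
The state is a dict: "clock": time; "qpos": joint angles; "qd": joint speeds; "effort": joint torques, N m; "position": TCP position; "ee_rot": TCP orientation; "contact_force": force on the tool from outside, world axes, zero at the start; "moment": the same for the moment, N m; "width": finger opening in m.
Only numpy, scipy, OpenCV 4.12 (cv2) and the standard library are available. Lean on these libraries where they do the work, as an engineer would, in place of code of your own. Each camera call takes 0.05 s, during which the arm holds its last target.

## Task

Check that the finished practice board is live. Switch it on by pressing the end of the white rocker that carries the small dark dot, then draw the slim voltage detector pen straight up out of the wooden tool block, lean it over about halfway between upright and level with its tip down, and bring the tip to about 5 to 10 mm above the terminal screw on the robot's side of the lampholder, touching neither lampholder nor board. Finish while still holding the pen raised there in the gripper, with the switch left on and everything else on the bench undisturbed.

Things in the scene. Friction and masses are not known exactly. Their poses are not given: they have to be found in the camera images.
- rocker (a joint): Snap-action white rocker (28 x 46 mm, its face a shallow V) on the switch: 0 rad = off as found, its dotted end standing up; 0.22 rad = on, dotted end down. It turns about an axis through its middle, across its 46 mm length. Pushing its dotted half down takes 3 to 5 N, by some 3.5 mm at point rocker_dot; a little past its middle position (0.11) it snaps over by itself and stays.
- rocker_dot (a point): The point to press: on the rocker's top face, on its long middle line, 16 mm from the pivot axis towards the end with the small dark round dot (at off about 72 mm above the bench). It moves with the rocker; its y axis runs along the rocker's length towards the dotted end (when off its dotted half slopes 13 degrees up, when on it lies level), its x axis along the pivot.
- switch_box: Fixed grey surface switch box 120 x 70 mm and 38 mm high with a yellowish zinc-plated metal strap on top and the white rocker in its middle (rocker top 54 mm above the origin; box y axis is the rocker's length, +y its dotted end). Origin: centre of its underside, on the board. It and the lampholder may change places on the board.
- board: Fixed plywood practice board lying flat, 240 (x) x 340 (y) x 15 mm, with white plastic trunking (11 mm high) along y through its centre, and a white junction box 62 x 62 x 30 mm at 83 mm along +x. Origin: centre of its underside, on the bench.
- lampholder: Fixed black lampholder on the board: round base 64 mm across and 18 mm high, upright copper screw shell 28 mm across on it reaching 44.5 mm above the origin, and two brass terminal screws 9 mm across, one on each side of the shell, 23 mm from its axis. Origin: centre of its underside, on the board (15 mm above the bench); z up, -x towards the terminal on the robot's side.
- terminal (a point): Centre of the top of the terminal screw on the robot's side of the copper shell: 23 mm from the lampholder's axis, 22 mm above the lampholder's underside, 37 mm above the bench. Its frame is the lampholder's (-x points away from the shell, z up).
- rack: Fixed wooden tool block 62 (x) x 176 (y) x 80 mm high with three upright holes, 21 mm across and 65 mm deep, in a row along its y axis, 56 mm apart. The pen stands in one, a screwdriver in each of the others, in any order. Origin: centre of its underside, on the bench.
- pen: Voltage detector pen, tip down in the block: the only slim tool there, a round grey barrel 18 mm across, 160 mm long, about 50 g, with a narrow tip. Origin: end of the tip, 15 mm above the bench at the start; z runs up the barrel to the blunt end (175 mm above the bench). A steel clip stands out 4 mm on its +y side, 108 to 154 mm from the tip, along the row: grip across the row (block's x).
- pen_tip (a point): The very end of the pen's tip (7 mm across); same as the pen's origin.
- pen_grip (a point): Point on the pen's axis where it is best gripped, 125 mm from the tip and 35 mm below the blunt end, on the 18 mm barrel.
- driver_a: Bystander: screwdriver standing in the block, thick black handle 29 mm across, top about 168 mm above the bench. Origin: its tip, z up.
- driver_b: Bystander: screwdriver standing in the block, thick wooden handle 27 mm across, top about 156 mm above the bench. Origin: its tip, z up.
- spare_holder: Bystander: a loose lampholder like the fixed one, lying on the bench, not on the board. Origin: centre of its underside.
- spare_strap: Bystander: loose zinc-plated mounting strap 108 x 54 x 5 mm on the bench.
- tape: Bystander: roll of black tape 62 mm across, 19 mm high.
- strippers: Bystander: wire strippers 160 mm long lying on the bench, 13 mm high.
- screw_tray: Bystander: small aluminium tray of screws and connectors, 90 x 130 x 24 mm.
- rule: Bystander: steel rule 170 x 28 x 4 mm.

How it is judged:
On the way, in this order (a step that is already met when the one before it is completed fails the run):
1. the rocker is switched on (value of joint rocker above 0.17 rad), for 0.2 s.
2. the pen is drawn clear of the tool block (z of pen_tip in the frame of rack above 0.082 m and contact force between the fingers and pen above 0.5 N), for 0.1 s.
At the end, for the whole second after the job is handed in: Rocker on (over 0.17 rad); the pen held still in the fingers, leaning 29 to 66 degrees from upright, tip down, the tip higher than the robot-side terminal screw's top and within 18 mm of its centre; pen and gripper clear of the lampholder, and the pen clear of the board (value of joint rocker above 0.17 rad and distance between pen_tip and terminal below 0.018 m and z of pen_tip in the frame of terminal above 0 m and angle between pen's own z axis and vertical between 0.5 and 1.15 rad and contact force between the fingers and pen above 0.5 N and contact force between pen and lampholder below 0.2 N and contact force between pen and board below 0.2 N and contact force between lampholder and anything else below 0.2 N and linear speed of pen below 0.03 m/s); the arm keeps its last pose, push and grip.
It fails at once if the spare lampholder, strap, tape, strippers, tray or rule is pushed more than 30 mm (distance of any of spare_holder, spare_strap, tape, strippers, screw_tray, rule from where it was at the start of the episode above 0.03 m).
It fails at once if a screwdriver is pulled out of the block or tipped (distance of any of driver_a, driver_b from where it was at the start of the episode above 0.03 m or angle between any of driver_a, driver_b's own z axis and vertical above 0.5 rad).
It also fails if it takes over 45 s, if anything falls off the work surface, if the arm or the gripper's body presses on something with over 40 N, if the wrist force passes 120 N, or if a joint passes its speed limit or range.

## Working session

There is one attempt and no reset: what is moved stays moved. The work goes in short steps, Python scripts to look and compute and a tool call to move; the robot and the scene stay as the last step left them, time stands still between calls to the robot, and variables do not carry over. Pictures are saved under pics/ and viewed, and the job is handed in when it is done.

Besides the shell and the picture viewer there is one more tool, called after ">>>" in YAML: its name, and indented under it one key for each argument. play_rows: Moves the arm, as the interface text tells. Its arguments: {"type":"object","properties":{"plan":{"type":"array","items":{"type":"array","items":{"type":"array","items":{"type":"number"}}}},"grip_force":{"type":"number"}},"required":["plan"]}

```bash
mkdir -p pics; cat > h.py <<'E'
import numpy as np, cv2, json
from rig import manip
def cp(n):
    c=manip.camera_params(n); return np.array(c["intrinsics"],float),np.array(c["dist_coeffs"],float),np.array(c["R"],float),np.array(c["t"],float).ravel()
def ray(n,u,v):
    K,d,R,t=cp(n); p=cv2.undistortPoints(np.array([[[u,v]]],float),K,d)[0,0]
    return -R.T@t, R.T@np.array([p[0],p[1],1.])
def onz(n,u,v,z):
    o,r=ray(n,u,v); return o+r*(z-o[2])/r[2]
def proj(n,X):
    K,d,R,t=cp(n); return cv2.projectPoints(np.array(X,float).reshape(-1,1,3),cv2.Rodrigues(R)[0],t,K,d)[0].reshape(-1,2)
def dep(n,D,u,v):
    o,r=ray(n,u,v); return o+r*D[int(round(v)),int(round(u))]
def save(n,tag):
    im,D=manip.get_image(n); np.savez(f'{tag}.npz',im=im,D=D); cv2.imwrite(f'pics/{tag}.png',im[:,:,::-1]); return im,D
E
python3 - <<'E'
from h import *
for n in("scene","top"): save(n,n+"0"); K,d,R,t=cp(n); print(n,K[0,0],d,-R.T@t,R[2])
s=manip.get_state(); print(s)
E
```

```text
scene 360.9445673768747 [-0.05902523  0.          0.          0.          0.        ] [1.15065351 0.37071125 0.7094408 ] [-0.64352251 -0.43475001 -0.62997715]
top 457.9923487125156 [-0.0356687  0.         0.         0.         0.       ] [ 0.35841422 -0.03243228  1.26713157] [ 0.14278125 -0.01564403 -0.98963063]
{'clock': 0.1, 'qpos': array([ 1.05402441e+00,  2.76506497e-01,  1.50600511e+00,  5.10465553e-06,
        1.36068087e+00, -1.20993644e-01]), 'qd': array([-0.00132005, -0.00099871, -0.00118564, -0.00086381,  0.00144184,
        0.00019095]), 'effort': array([ 2.60475041e-03, -4.17698550e+01, -2.46405029e+01,  1.01016079e-05,
        5.80936525e-03,  1.51847166e-05]), 'position': array([0.2214463 , 0.53014368, 0.23054117]), 'ee_rot': array([ 0.69312742,  0.13848104,  0.69348542, -0.13955415]), 'contact_force': array([ 0.40304529, -0.22856775, -0.22228442]), 'moment': array([0.02660675, 0.10129124, 0.00616859]), 'width': 0.08586914952637502}
```

View pics/scene0.png

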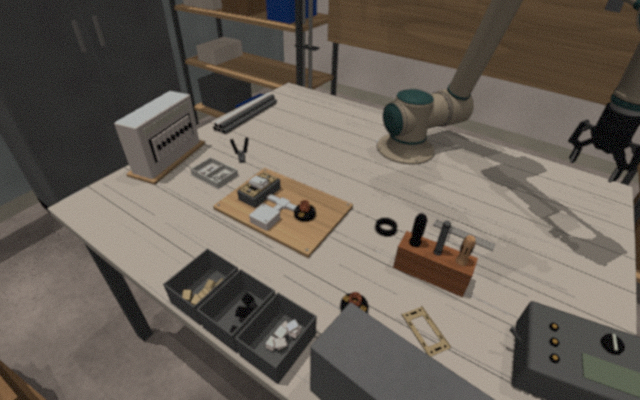

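View pics/top0.png

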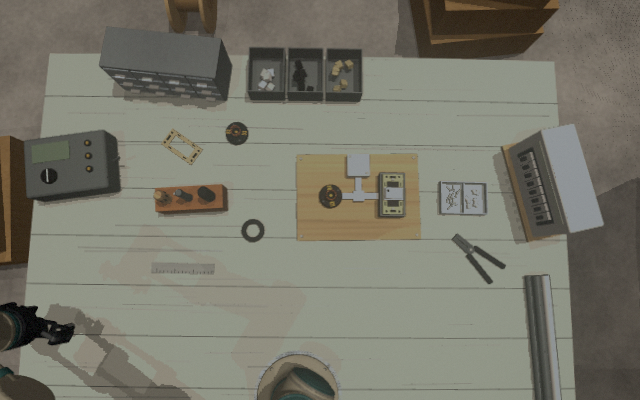

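The top view shows the board at about (358,197), the lampholder at (331,196), the switch at (392,195) and the tool block at (190,198), with the slim pen in the middle hole. I'll zoom in on the details.

```bash
python3 - <<'E'
from h import *
T=np.load('top0.npz')['im'];S=np.load('scene0.npz')['im']
def crop(im,x0,x1,y0,y1,f,tag): cv2.imwrite(f'pics/{tag}.png',cv2.resize(im[y0:y1,x0:x1,::-1],None,fx=f,fy=f,interpolation=cv2.INTER_CUBIC))
crop(T,290,425,150,245,5.9,'ct1');crop(T,145,235,175,220,8,'ct2')
crop(S,210,355,165,255,5.5,'cs1');crop(S,370,500,205,295,6,'cs2')
E
```

```text
(no output)
```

View pics/ct1.png

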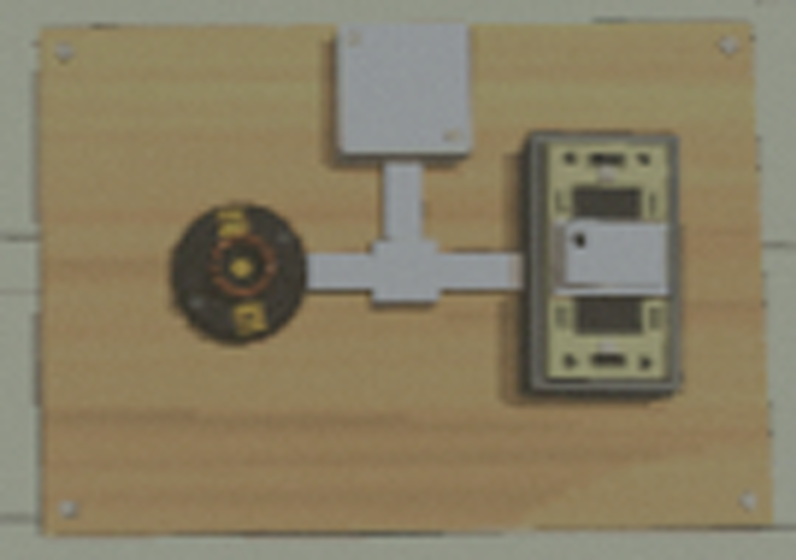

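View pics/ct2.png

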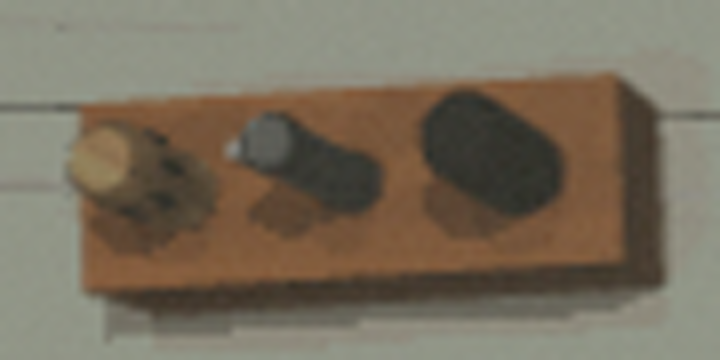

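View pics/cs1.png

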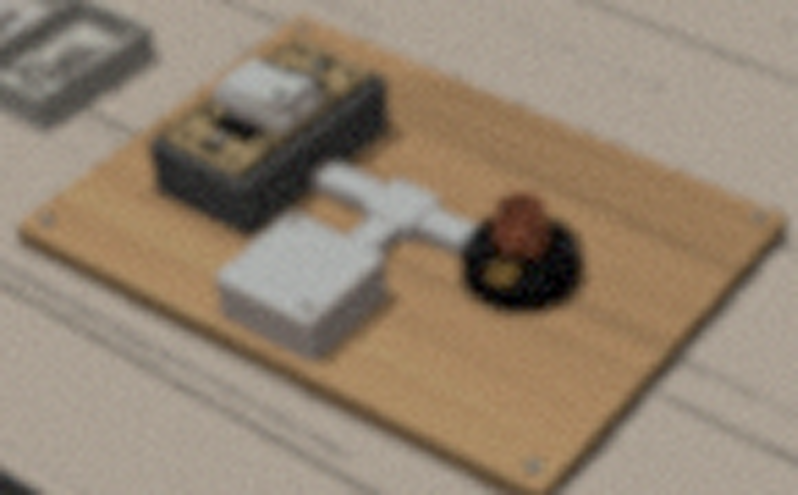

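View pics/cs2.png

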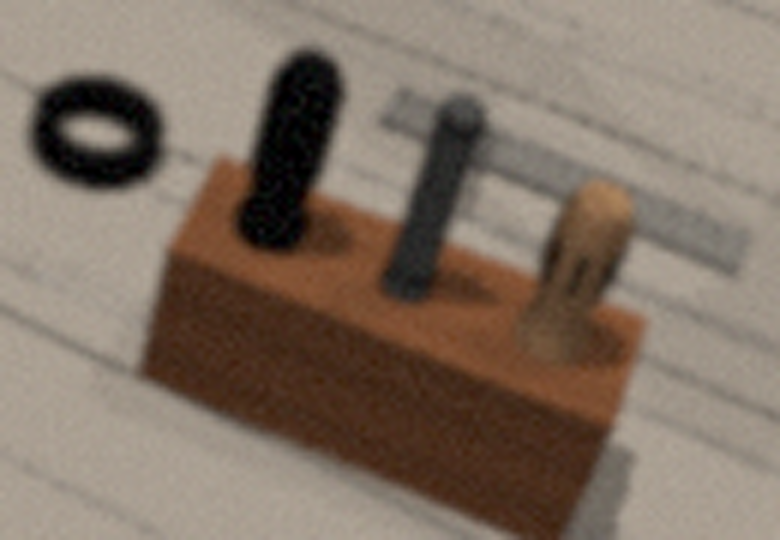

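```bash
python3 - <<'E'
from h import *
T=np.load('top0.npz');im=T['im'];D=T['D']
def cr(x,y,o,f): return o[0]+(x+.5)/f-.5,o[1]+(y+.5)/f-.5
b=lambda x,y:cr(x,y,(290,150),5.9); r=lambda x,y:cr(x,y,(145,175),8)
print('board corners');P=[onz('top',*b(x,y),.015) for x,y in((40,28),(752,22),(772,530),(40,533))]
for p in P: print(p.round(4))
P=np.array(P);print('ctr',P.mean(0).round(4),'len',np.linalg.norm(P[1]-P[0]),np.linalg.norm(P[3]-P[0]))
print('rack top');Q=np.array([onz('top',*r(x,y),.08) for x,y in((82,108),(615,75),(625,262),(84,292))])
print(Q.round(4),Q.mean(0).round(4),[np.linalg.norm(Q[i]-Q[i-1]).round(3) for i in range(4)])
u=Q[1]-Q[0]+Q[2]-Q[3];print('rack dir',np.degrees(np.arctan2(u[0],-u[1])))
u=P[1]-P[0]+P[2]-P[3];print('board dir',np.degrees(np.arctan2(u[0],-u[1])))
print('pen top',onz('top',*r(269,140),.175).round(4),'depth',dep('top',D,*r(269,140)).round(4))
print('shell top',onz('top',*b(243,267),.0595).round(4))
print('base circ',onz('top',*b(239,274),.033).round(4))
for n,x,y in(('term',250,320),('term far',233,222)): print(n,onz('top',*b(x,y),.037).round(4),dep('top',D,*b(x,y)).round(4))
print('box top corners');B=np.array([onz('top',*b(x,y),.053) for x,y in((528,135),(679,135),(681,388),(530,388))]);print(B.round(4),B.mean(0).round(4))
print('dot',onz('top',*b(579,240),.073).round(4),dep('top',D,*b(590,255)),dep('top',D,*b(640,255)))
S=np.load('scene0.npz');D=S['D']
s=lambda x,y:cr(x,y,(370,205),6); g=lambda x,y:cr(x,y,(210,165),5.5)
print('scene pen top',onz('scene',*s(463,113),.175).round(4),dep('scene',D,*s(463,113)).round(4))
print('rackscene',[onz('scene',*s(x,y),.08).round(3) for x,y in((225,158),(648,320),(608,425),(168,250))])
print('shell top scene',onz('scene',*g(523,208),.0595).round(4),'far term',onz('scene',*g(500,273),.037).round(4))
E
```

```text
board corners
[0.6487 0.0118 0.015 ]
[ 0.6561 -0.3273  0.015 ]
[ 0.4148 -0.3314  0.015 ]
[0.4105 0.0081 0.015 ]
ctr [ 0.5325 -0.1597  0.015 ] len 0.33923915711225106 0.23828332211479536
rack top
[[0.539  0.3789 0.08  ]
 [0.5519 0.2046 0.08  ]
 [0.4903 0.199  0.08  ]
 [0.4786 0.3746 0.08  ]] [0.515  0.2893 0.08  ] [np.float64(0.061), np.float64(0.175), np.float64(0.062), np.float64(0.176)]
rack dir 4.030961217766818
board dir 0.9910000814361926
pen top [0.5155 0.289  0.175 ] depth [0.5157 0.2893 0.1738]
shell top [ 0.5291 -0.0831  0.0595]
base circ [ 0.5296 -0.0824  0.033 ]
term [ 0.5078 -0.0874  0.037 ] [ 0.5075 -0.0873  0.0393]
term far [ 0.5532 -0.0793  0.037 ] [ 0.5538 -0.0795  0.0332]
box top corners
[[ 0.5926 -0.2138  0.053 ]
 [ 0.5935 -0.2834  0.053 ]
 [ 0.4769 -0.2822  0.053 ]
 [ 0.4762 -0.2135  0.053 ]] [ 0.5348 -0.2482  0.053 ]
dot [ 0.5411 -0.2333  0.073 ] [ 0.53528416 -0.23921736  0.06684419] [ 0.5353934  -0.26167276  0.06781469]
scene pen top [0.5191 0.2927 0.175 ] [0.5175 0.2925 0.1737]
rackscene [array([0.491, 0.206, 0.08 ]), array([0.479, 0.378, 0.08 ]), array([0.54 , 0.379, 0.08 ]), array([0.552, 0.208, 0.08 ])]
shell top scene [ 0.5294 -0.0802  0.0595] far term [ 0.5557 -0.0757  0.037 ]
```

```bash
cat >> h.py <<'E'
from scipy.spatial.transform import Rotation as Ro
def tool():
    s=manip.get_state(); q=s["ee_rot"]; return np.array(s["position"]),Ro.from_quat([q[1],q[2],q[3],q[0]]).as_matrix(),s
def to(X):
    p,R,s=tool(); return (R.T@(np.array(X)-p)).round(4)
def st():
    p,R,s=tool(); print('t',s['clock'],'p',p.round(4),'w',round(s['width'],4),'F',np.round(s['contact_force'],2),'M',np.round(s['moment'],2)); print(R.round(3)); print('q',np.round(s['qpos'],3),'jaw yaw',np.degrees(np.arctan2(R[1,1],R[0,1])).round(1))
E
python3 - <<'E'
from h import *
st(); print(to([.535,-.228,.11]),to([.535,-.228,.2]))
# what joint base yaw
E
```

```text
t 0.1 p [0.2214 0.5301 0.2305] w 0.0859 F [ 0.4  -0.23 -0.22] M [0.03 0.1  0.01]
[[-0.001  0.386  0.923]
 [-0.001  0.923 -0.386]
 [-1.    -0.002 -0.   ]]
q [ 1.054  0.277  1.506  0.     1.361 -0.121] jaw yaw 67.3
[ 0.1213 -0.5785  0.5816] [ 0.0313 -0.5786  0.5816]
```

>>> play_rows:
  plan:
    - [[1, 0.03, -0.05, 0.05, 8], [1, 0.03, -0.1, 0.1, 16], [1, 0.03, -0.14, 0.14, 24], [1, 0.03, -0.18, 0.18, 32], [1, 0.03, -0.22, 0.22, 40], [1, 0.03, -0.26, 0.26, 48], [1, 0.03, -0.3, 0.3, 56], [1, 0.03, -0.34, 0.34, 64], [1, 0.03, -0.38, 0.38, 67], [1, 0.03, -0.42, 0.42, 67], [1, 0.03, -0.46, 0.46, 67], [1, 0.03, -0.5, 0.5, 67]]
  grip_force: 20

```text
clock: 1.3
position: [0.4476, -0.0225, 0.2011]
ee_rot: [0.501, 0.498, 0.501, -0.499]
contact_force: [1.6, 0.8, -0.4]
width: -0.0002
```

```bash
python3 - <<'E'
from h import *
st(); print(to([.535,-.228,.09]))
E
```

```text
t 1.3 p [ 0.4476 -0.0225  0.2011] w -0.0002 F [ 1.61  0.76 -0.44] M [-0.04 -0.07  0.03]
[[-0.001  1.     0.005]
 [-0.001  0.005 -1.   ]
 [-1.    -0.001  0.001]]
q [-2.050e-01  1.050e-01  1.806e+00 -1.000e-03  1.231e+00 -2.090e-01] jaw yaw 0.3
[0.1112 0.0864 0.2059]
```

>>> play_rows:
  plan:
    - [[1, 0.01, 0.02, 0.045, 0], [1, 0.03, 0.04, 0.09, 0], [1, 0.05, 0.06, 0.13, 0], [1, 0.07, 0.08, 0.17, 0], [1, 0.09, 0.086, 0.207, 0], [1, 0.111, 0.086, 0.207, 0], [1, 0.111, 0.086, 0.207, 0]]

```text
clock: 2.0
position: [0.5321, -0.229, 0.0866]
ee_rot: [0.498, 0.498, 0.503, -0.5]
contact_force: [-0.1, 1.7, 0.6]
width: 0.0003
```

```bash
python3 - <<'E'
from h import *
st(); print(to([.535,-.230,.078]))
S,_=save('scene','scene1');x0,y0=200,120
cv2.imwrite('pics/cs3.png',cv2.resize(S[y0:260,x0:360,::-1],None,fx=4,fy=4,interpolation=cv2.INTER_CUBIC))
T,_=save('top','top1')
cv2.imwrite('pics/ct3.png',cv2.resize(T[150:250,290:425,::-1],None,fx=5,fy=5,interpolation=cv2.INTER_CUBIC))
E
```

```text
t 2.0 p [ 0.5321 -0.229   0.0866] w 0.0003 F [-0.08  1.67  0.64] M [-0.    0.01 -0.02]
[[-0.008  1.     0.003]
 [ 0.003  0.003 -1.   ]
 [-1.    -0.008 -0.003]]
q [-5.260e-01  4.010e-01  1.701e+00 -1.000e-03  1.048e+00 -5.280e-01] jaw yaw 0.2
[0.0085 0.003  0.001 ]
```

View pics/cs3.png

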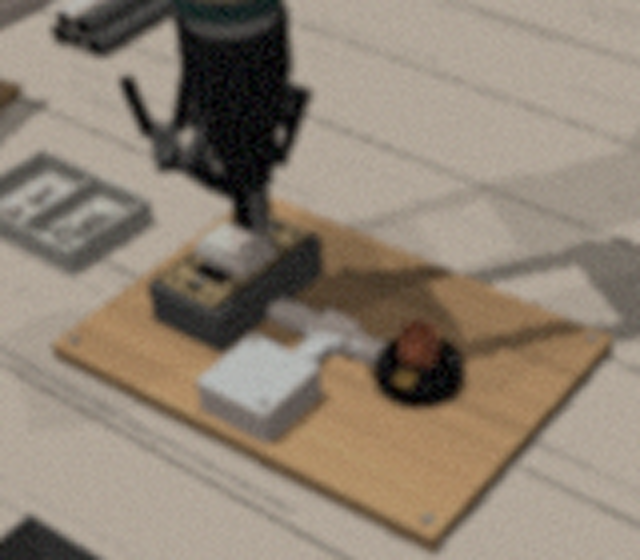

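View pics/ct3.png

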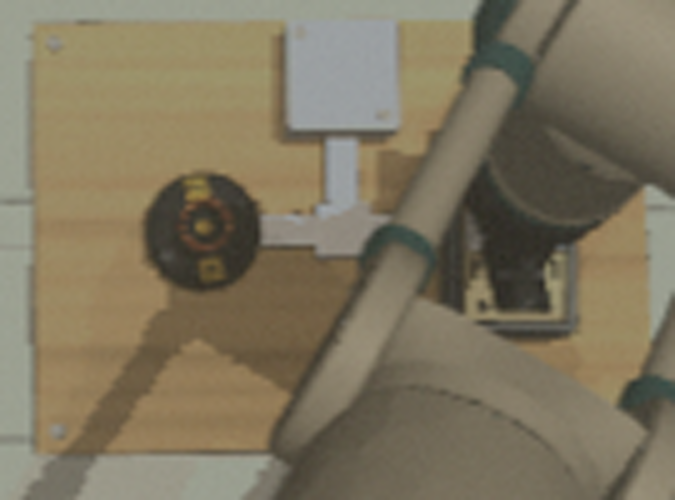

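The closed fingertips sit over the dotted half of the rocker, at about (252,215) in the scene crop. I'll press down slowly.

>>> play_rows:
  plan:
    - [[1, 0.006, 0.003, 0.001, 0], [1, 0.01, 0.003, 0.001, 0], [1, 0.012, 0.003, 0.001, 0], [1, 0.014, 0.003, 0.001, 0], [1, 0.015, 0.003, 0.001, 0], [1, 0.015, 0.003, 0.001, 0]]

```text
clock: 2.7
position: [0.5369, -0.2294, 0.0748]
ee_rot: [0.501, 0.498, 0.502, -0.499]
contact_force: [0.0, 0.2, 0.3]
width: 0.0001
```

>>> play_rows:
  plan:
    - [[1, 0.002, -0.001, 0, 0], [1, 0.003, -0.001, 0, 0], [1, 0.004, -0.001, 0, 0], [1, 0.004, -0.001, 0, 0]]

```text
clock: 3.1
position: [0.5354, -0.2294, 0.0705]
ee_rot: [0.5, 0.498, 0.502, -0.499]
contact_force: [0.0, -0.1, -0.7]
width: -0.0002
```

>>> play_rows:
  plan:
    - [[1, 0.001, 0, 0, 0], [1, 0.002, 0, 0, 0], [1, 0.002, 0, 0, 0]]

```text
clock: 3.4
position: [0.5351, -0.2295, 0.0686]
ee_rot: [0.5, 0.498, 0.502, -0.5]
contact_force: [-0.8, 0.3, 2.9]
width: 0.0002
```

```bash
python3 - <<'E'
from h import *
st()
S,_=save('scene','scene2');x0,y0=230,150
cv2.imwrite('pics/cs4.png',cv2.resize(S[y0:220,x0:310,::-1],None,fx=8,fy=8,interpolation=cv2.INTER_CUBIC))
E
```

```text
t 3.4 p [ 0.5351 -0.2295  0.0686] w 0.0002 F [-0.8   0.27  2.88] M [0.05 0.18 0.01]
[[-0.004  1.     0.005]
 [ 0.     0.005 -1.   ]
 [-1.    -0.004 -0.   ]]
q [-0.523  0.422  1.72  -0.002  1.004 -0.528] jaw yaw 0.3
```

View pics/cs4.png

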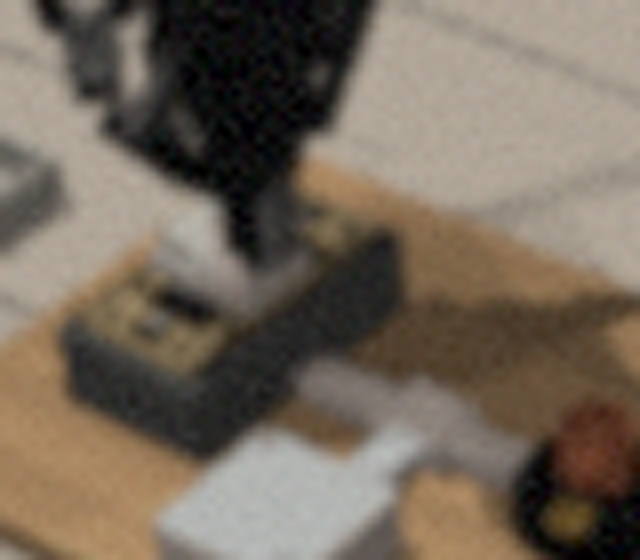

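>>> play_rows:
  plan:
    - [[1, 0.001, 0, 0, 0], [1, 0.002, 0, 0, 0], [1, 0.002, 0, 0, 0]]

```text
clock: 3.75
position: [0.5351, -0.2295, 0.0685]
ee_rot: [0.501, 0.498, 0.502, -0.5]
contact_force: [-3.0, 2.3, 13.2]
width: -0.0001
```

>>> play_rows:
  plan:
    - [[1, -0.03, 0, 0, 0], [1, -0.07, 0, 0, 0], [1, -0.11, 0, 0, 0], [0, -0.15, 0, -0.03, 0], [0, -0.18, 0, -0.07, 0], [0, -0.18, -0.003, -0.12, -2], [0, -0.18, -0.006, -0.17, -4], [0, -0.18, -0.009, -0.22, -4], [0, -0.18, -0.012, -0.27, -4], [0, -0.18, -0.015, -0.32, -4], [0, -0.18, -0.018, -0.37, -4], [0, -0.18, -0.018, -0.4, -4]]

```text
clock: 4.95
position: [0.5146, 0.1738, 0.2483]
ee_rot: [0.518, 0.48, 0.52, -0.481]
contact_force: [0.4, 0.1, 0.3]
width: 0.0853
```

```bash
python3 - <<'E'
from h import *
st(); print(to([.5165,.290,.24]))
S,_=save('scene','scene3');T,_=save('top','top3')
a=cv2.resize(S[150:225,215:345,::-1],None,fx=5,fy=5,interpolation=cv2.INTER_CUBIC)
cv2.imwrite('pics/c5.png',a);cv2.imwrite('pics/c6.png',cv2.resize(T[160:235,355:425,::-1],None,fx=7,fy=7,interpolation=cv2.INTER_CUBIC))
E
```

```text
t 4.95 p [0.5146 0.1738 0.2483] w 0.0853 F [0.39 0.08 0.27] M [ 0.06  0.02 -0.01]
[[-0.004  0.997  0.078]
 [ 0.001  0.078 -0.997]
 [-1.    -0.004 -0.001]]
q [0.196 0.22  1.54  0.002 1.385 0.118] jaw yaw 4.5
[ 0.0084  0.011  -0.1157]
```

View pics/c5.png

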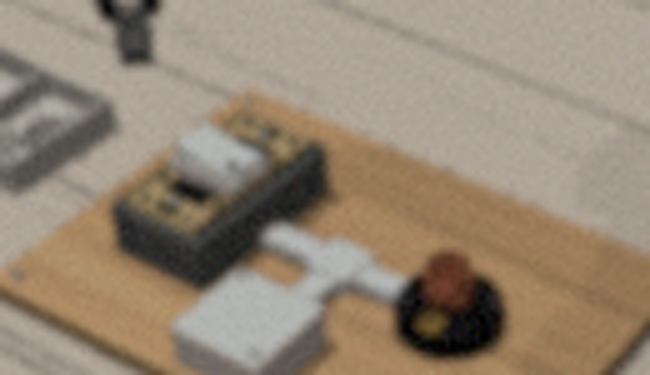

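View pics/c6.png

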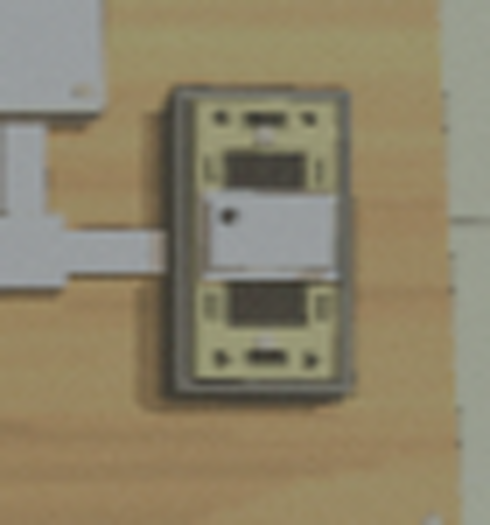

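The rocker is over: the dotted end is down and the far end is up. Next is the pen.

>>> play_rows:
  plan:
    - [[0, 0.0, 0.005, -0.04, 0], [0, 0.0, 0.011, -0.08, 0], [0, 0.0, 0.011, -0.116, 0], [0, 0.02, 0.011, -0.116, 0], [0, 0.04, 0.011, -0.116, 0]]

```text
clock: 5.55
position: [0.5171, 0.2913, 0.2078]
ee_rot: [0.519, 0.479, 0.521, -0.479]
contact_force: [-0.7, -0.5, -1.3]
width: 0.085
```

```bash
python3 - <<'E'
from h import *
st(); print(to([.5165,.290,.121]))
S,_=save('scene','scene4')
cv2.imwrite('pics/c7.png',cv2.resize(S[160:290,370:500,::-1],None,fx=4.5,fy=4.5,interpolation=cv2.INTER_CUBIC))
E
```

```text
t 5.55 p [0.5171 0.2913 0.2078] w 0.085 F [-0.66 -0.45 -1.26] M [-0.02  0.01 -0.  ]
[[-0.002  0.997  0.082]
 [ 0.001  0.082 -0.997]
 [-1.    -0.002 -0.002]]
q [0.394 0.318 1.503 0.002 1.322 0.312] jaw yaw 4.7
[ 0.0868 -0.0005  0.0014]
```

View pics/c7.png

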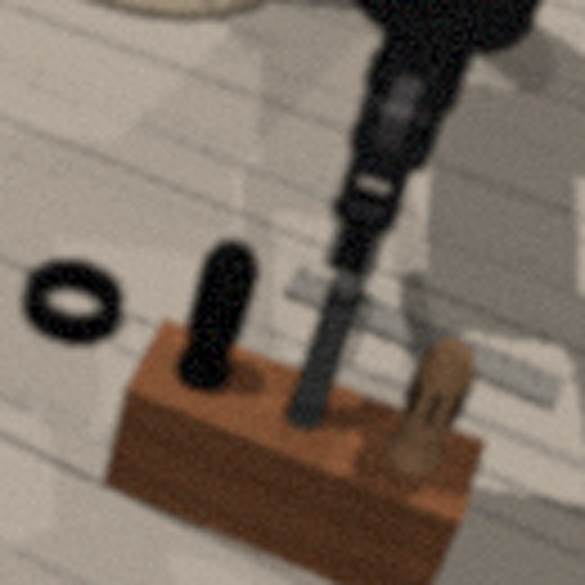

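The gripper is centred over the pen, so I'll descend and close.

>>> play_rows:
  plan:
    - [[0, 0.02, 0, 0.001, 0], [0, 0.04, 0, 0.001, 0], [0, 0.06, 0, 0.001, 0], [0, 0.08, 0, 0.001, 0], [0, 0.087, 0, 0.001, 0], [1, 0.087, 0, 0.001, 0], [1, 0.087, 0, 0.001, 0], [1, 0.087, 0, 0.001, 0], [1, 0.087, 0, 0.001, 0], [1, 0.087, 0, 0.001, 0], [1, 0.087, 0, 0.001, 0]]
  grip_force: 40

```text
clock: 6.7
position: [0.5148, 0.2889, 0.1177]
ee_rot: [0.518, 0.477, 0.522, -0.481]
contact_force: [-0.2, -0.1, 3.4]
width: 0.0175
```

Gripped, at an opening of 17.5 mm. Drawing the pen straight up until it's clear.

>>> play_rows:
  plan:
    - [[1, -0.015, 0, 0, 0], [1, -0.03, 0, 0, 0], [1, -0.045, 0, 0, 0], [1, -0.06, 0, 0, 0], [1, -0.075, 0, 0, 0], [1, -0.083, 0, 0, 0], [1, -0.083, 0, 0, 0], [1, -0.083, 0, 0, 0]]

```text
clock: 7.5
position: [0.515, 0.2888, 0.2001]
ee_rot: [0.518, 0.477, 0.522, -0.482]
contact_force: [-0.5, 0.2, -1.0]
width: 0.0168
```

```bash
python3 - <<'E'
from h import *
st()
S,_=save('scene','scene5')
cv2.imwrite('pics/c8.png',cv2.resize(S[130:290,370:500,::-1],None,fx=3.7,fy=3.7,interpolation=cv2.INTER_CUBIC))
E
```

```text
t 7.5 p [0.515  0.2888 0.2001] w 0.0168 F [-0.49  0.22 -0.96] M [ 0.02 -0.    0.01]
[[-0.008  0.997  0.081]
 [-0.001  0.081 -0.997]
 [-1.    -0.008  0.001]]
q [0.392 0.322 1.517 0.002 1.311 0.31 ] jaw yaw 4.7
```

View pics/c8.png

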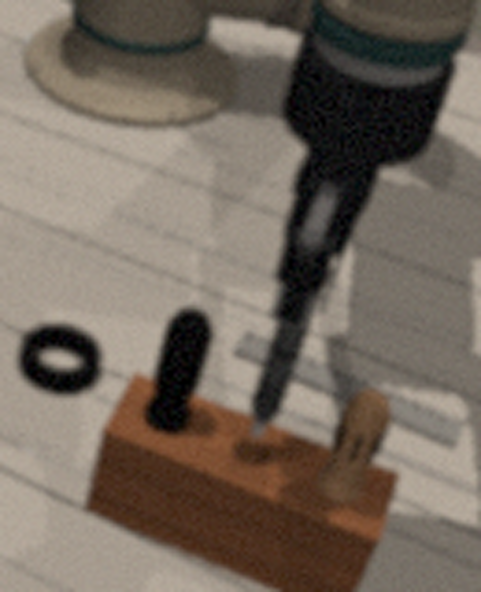

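The pen is out, with its tip at about (262,432) in the crop, clear of the block's top. The interface only turns about the finger axis. So I'll rotate a quarter turn, then lean the pen in the pads by drawing its tip against the hole's rim at low grip force.

>>> play_rows:
  plan:
    - [[1, 0, 0, 0, -8], [1, 0, 0, 0, -16], [1, 0, 0, 0, -24], [1, 0, 0, 0, -32], [1, 0, 0, 0, -40], [1, 0, 0, 0, -48], [1, 0, 0, 0, -56], [1, 0, 0, 0, -64], [1, 0, 0, 0, -72], [1, 0, 0, 0, -80], [1, 0, 0, 0, -88], [1, 0, 0, 0, -90]]
  grip_force: 40

```text
clock: 8.75
position: [0.5143, 0.2885, 0.1986]
ee_rot: [0.703, -0.03, 0.71, 0.029]
contact_force: [-0.1, 0.3, -0.5]
width: 0.0172
```

```bash
python3 - <<'E'
from h import *
st()
a=np.radians(4.2);ux=np.array([np.cos(a),np.sin(a),0]);c=np.array([.5165,.290,0])
for d,z in((-.003,.171),(-.0065,.171),(-.0211,.170),(-.0351,.168),(-.062,.158),(-.0855,.142),(-.0922,.135),(-.0983,.1275)):
    print(d,to(c+ux*d+[0,0,z]))
E
```

```text
t 8.75 p [0.5143 0.2885 0.1986] w 0.0172 F [-0.07  0.25 -0.54] M [-0.   -0.01 -0.  ]
[[-0.011 -0.084  0.996]
 [-0.002  0.996  0.084]
 [-1.    -0.002 -0.011]]
q [ 0.392  0.323  1.518  0.002  1.311 -1.263] jaw yaw 94.8
-0.003 [ 0.0276  0.0014 -0.0003]
-0.0065 [ 0.0276  0.0014 -0.0038]
-0.0211 [ 0.0288  0.0016 -0.0184]
-0.0351 [ 0.031   0.0017 -0.0324]
-0.062 [ 0.0413  0.002  -0.0592]
-0.0855 [ 0.0575  0.0023 -0.0825]
-0.0922 [ 0.0646  0.0024 -0.0891]
-0.0983 [ 0.0722  0.0025 -0.0951]
```

>>> play_rows:
  plan:
    - [[1, 0.014, 0.001, 0, 0], [1, 0.028, 0.001, 0, 0], [1, 0.028, 0.001, -0.004, 0], [1, 0.028, 0.001, -0.011, 0], [1, 0.029, 0.001, -0.018, 0], [1, 0.03, 0.001, -0.025, 0], [1, 0.031, 0.002, -0.032, 0], [1, 0.034, 0.002, -0.04, 0], [1, 0.036, 0.002, -0.046, 0], [1, 0.036, 0.002, -0.046, 0]]
  grip_force: 20

```text
clock: 9.75
position: [0.4663, 0.2864, 0.1633]
ee_rot: [0.702, -0.031, 0.711, 0.029]
contact_force: [1.7, -0.1, 5.0]
width: 0.017
```

```bash
python3 - <<'E'
from h import *
st()
S,_=save('scene','scene6')
cv2.imwrite('pics/c9.png',cv2.resize(S[130:290,370:500,::-1],None,fx=3.7,fy=3.7,interpolation=cv2.INTER_CUBIC))
a=np.radians(4.2);ux=np.array([np.cos(a),np.sin(a),0]);c=np.array([.5165,.290,0])
for d,z in((-.062,.158),(-.0855,.142),(-.0922,.135),(-.0983,.1275)):
    print(d,to(c+ux*d+[0,0,z]))
E
```

```text
t 9.75 p [0.4663 0.2864 0.1633] w 0.017 F [ 1.67 -0.09  5.01] M [ 0.11 -0.5  -0.  ]
[[-0.012 -0.085  0.996]
 [-0.003  0.996  0.085]
 [-1.    -0.002 -0.012]]
q [ 0.422  0.288  1.664  0.003  1.202 -1.235] jaw yaw 94.9
-0.062 [ 0.0053  0.     -0.0119]
-0.0855 [ 0.0216  0.0003 -0.0352]
-0.0922 [ 0.0287  0.0004 -0.0418]
-0.0983 [ 0.0363  0.0005 -0.0478]
```

View pics/c9.png

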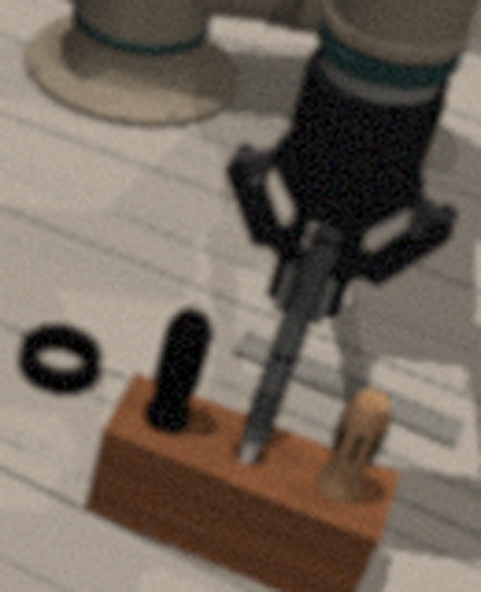

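The pen is pivoting as intended: blunt end at (325,235), tip in the hole at (248,452). Continuing.

>>> play_rows:
  plan:
    - [[1, 0.003, 0, -0.008, 0], [1, 0.006, 0, -0.014, 0], [1, 0.01, 0, -0.02, 0], [1, 0.015, 0, -0.027, 0], [1, 0.02, 0, -0.034, 0], [1, 0.025, 0, -0.039, 0], [1, 0.03, 0, -0.043, 0], [1, 0.03, 0, -0.043, 0]]

```text
clock: 10.6
position: [0.4212, 0.2822, 0.1326]
ee_rot: [0.701, -0.031, 0.712, 0.029]
contact_force: [0.2, -0.1, 2.8]
width: 0.0171
```

```bash
python3 - <<'E'
from h import *
st()
S,_=save('scene','scene7');T,_=save('top','top7')
cv2.imwrite('pics/c10.png',cv2.resize(S[130:290,370:500,::-1],None,fx=3.7,fy=3.7,interpolation=cv2.INTER_CUBIC))
cv2.imwrite('pics/c10t.png',cv2.resize(T[160:260,130:260,::-1],None,fx=5,fy=5,interpolation=cv2.INTER_CUBIC))
E
```

```text
t 10.6 p [0.4212 0.2822 0.1326] w 0.0171 F [ 0.17 -0.11  2.84] M [ 0.13 -0.17  0.04]
[[-0.017 -0.085  0.996]
 [-0.004  0.996  0.085]
 [-1.    -0.003 -0.017]]
q [ 0.45   0.261  1.79   0.004  1.107 -1.207] jaw yaw 94.9
```

View pics/c10.png

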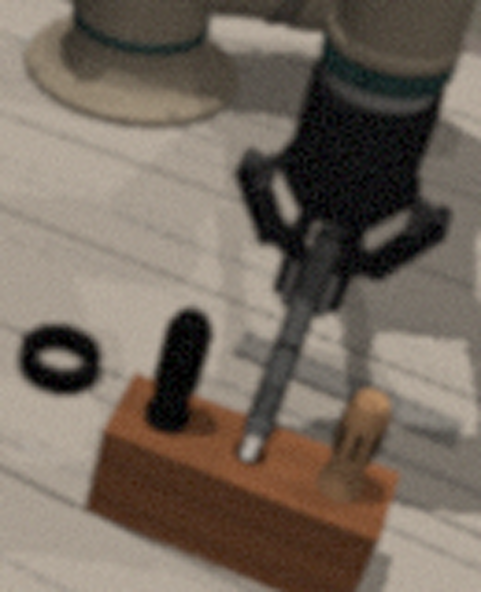

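View pics/c10t.png

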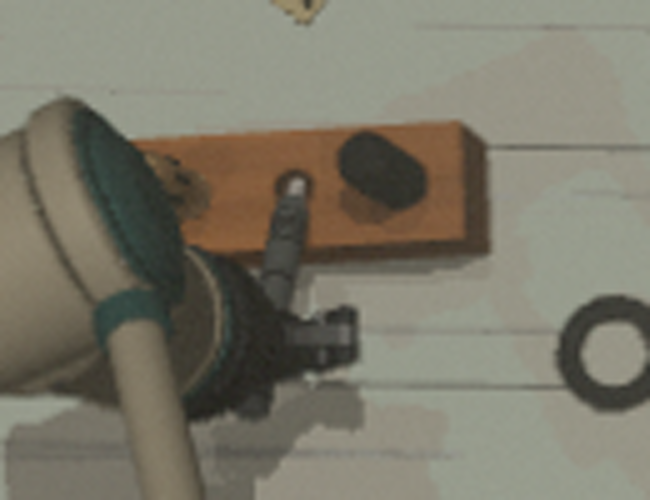

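The pen now leans about 50° over the rim. I'll firm up the grip, lift it away and measure its tip in both views.

>>> play_rows:
  plan:
    - [[1, 0, 0, 0, 0], [1, 0, 0, 0, 0], [1, -0.01, 0, -0.005, 0], [1, -0.03, 0, -0.01, 0], [1, -0.06, 0, -0.01, 0], [1, -0.08, -0.02, -0.01, 0], [1, -0.09, -0.06, -0.01, 0], [1, -0.09, -0.1, -0.01, 0], [1, -0.09, -0.14, -0.01, 0], [1, -0.09, -0.17, -0.01, 0], [1, -0.09, -0.17, -0.01, 0]]
  grip_force: 60

```text
clock: 11.8
position: [0.4273, 0.1094, 0.224]
ee_rot: [0.701, -0.03, 0.712, 0.027]
contact_force: [0.1, 0.8, -0.7]
width: 0.0164
```

```bash
python3 - <<'E'
from h import *
st()
S,_=save('scene','scene8');T,_=save('top','top8')
p,R,s=tool(); g=p+R@[-.019,0,0]+np.array([.09,0,-.08]); print(proj('scene',g),proj('top',g))
def crop(n,im,f=6):
    u=proj(n,g)[0]; x,y=int(u[0])-50,int(u[1])-45; print(n,x,y)
    cv2.imwrite(f'pics/d_{n}.png',cv2.resize(im[y:y+90,x:x+110,::-1],None,fx=f,fy=f,interpolation=cv2.INTER_CUBIC))
crop('scene',S);crop('top',T)
E
```

```text
t 11.8 p [0.4273 0.1094 0.224 ] w 0.0164 F [ 0.09  0.82 -0.73] M [0.05 0.03 0.02]
[[-0.016 -0.08   0.997]
 [-0.006  0.997  0.08 ]
 [-1.    -0.004 -0.017]]
q [ 0.096  0.087  1.767 -0.004  1.304 -1.554] jaw yaw 94.6
[[372.53414448 196.90832812]] [[252.27240948 192.68727651]]
scene 322 151
top 202 147
```

View pics/d_scene.png

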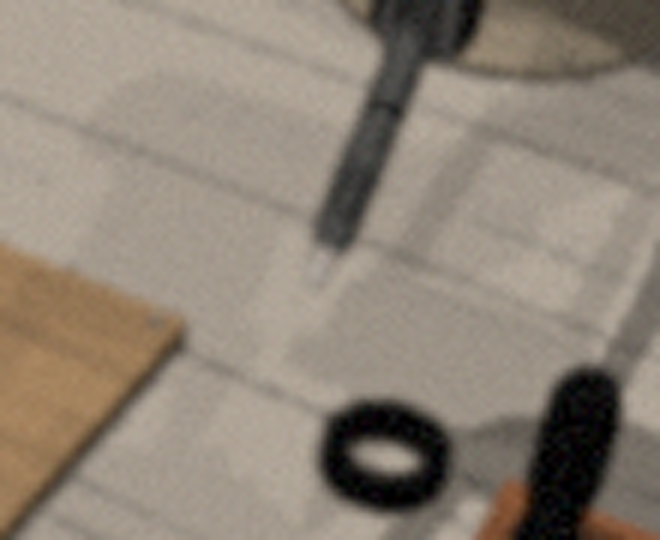

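View pics/d_top.png

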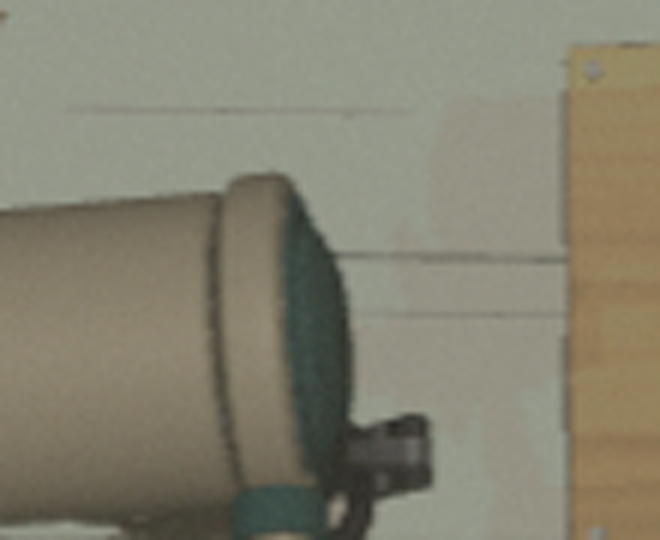

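```bash
cat >> h.py <<'E'
def tipplane(u,v):
    p,R,s=tool(); g=p-R[:,0]*.019; n=R[:,1]; o,r=ray('scene',u,v); X=o+r*((g-o)@n)/(r@n)
    d=X-g; print('tip',X.round(4),'dist',np.linalg.norm(d).round(4),'lean',np.degrees(np.arccos(-d[2]/np.linalg.norm(d))).round(1),'toolrel',(R.T@(X-p)).round(4)); return X
E
python3 - <<'E'
from h import *
D=np.load('scene8.npz')['D']
u,v=322+317.5/6-.5,151+285.5/6-.5
X=tipplane(u,v); print(D[int(v)-4:int(v)+3,int(u)-1:int(u)+3])
u2,v2=322+335/6-.5,151+230/6-.5
print(dep('scene',D,u2,v2),'barrel pt')
p,R,s=tool(); T=np.array([.507,-.085,.037]);print(to(T+[0,0,.0])-R.T@(X-p))
E
```

```text
tip [0.5244 0.1202 0.1675] dist 0.1228 lean 52.1 toolrel [ 0.0548 -0.      0.0982]
[[0.85576475 0.8532003  0.8555552  0.8528363 ]
 [0.8562418  0.85441    0.85427946 0.85333854]
 [0.8527663  0.85198873 0.85167295 1.1235092 ]
 [0.8571447  0.85193473 0.85634005 1.1225711 ]
 [1.113778   0.85616773 1.1113906  1.1149429 ]
 [1.1127003  1.1131399  1.1139977  1.112192  ]
 [1.1087576  1.1103023  1.1115514  1.1090845 ]]
[0.51138843 0.11875562 0.18641971] barrel pt
[ 0.13139392 -0.2028     -0.03210611]
```

>>> play_rows:
  plan:
    - [[1, 0, -0.04, -0.01, 0], [1, 0.02, -0.08, -0.02, 0], [1, 0.04, -0.12, -0.03, 0], [1, 0.06, -0.16, -0.033, 0], [1, 0.08, -0.19, -0.033, 0], [1, 0.088, -0.203, -0.033, 0], [1, 0.088, -0.203, -0.033, 0], [1, 0.088, -0.203, -0.033, 0]]

```text
clock: 12.7
position: [0.4102, -0.0918, 0.1371]
ee_rot: [0.701, -0.03, 0.712, 0.029]
contact_force: [-0.1, 0.4, -0.3]
width: 0.0166
```

```bash
cat > look.py <<'E'
from h import *
import sys
st(); k=sys.argv[1]
S,_=save('scene','s'+k);T,_=save('top','t'+k)
cv2.imwrite(f'pics/e{k}.png',cv2.resize(S[165:245,255:355,::-1],None,fx=7,fy=7,interpolation=cv2.INTER_CUBIC))
cv2.imwrite(f'pics/f{k}.png',cv2.resize(T[150:245,290:400,::-1],None,fx=6,fy=6,interpolation=cv2.INTER_CUBIC))
p,R,s=tool(); X=p+R@[.0548,0,.0982]; print('tip pred',X.round(4),'to goal',R.T@(np.array([.506,-.086,.047])-X))
print('scene crop px tip',(proj('scene',X)[0]-[255,165]+.5)*7,'term',(proj('scene',[.507,-.086,.037])[0]-[255,165]+.5)*7,'top term',(proj('top',[.507,-.086,.037])[0]-[290,150]+.5)*6)
E
python3 look.py 9
```

```text
t 12.7 p [ 0.4102 -0.0918  0.1371] w 0.0166 F [-0.15  0.42 -0.28] M [-0.04 -0.    0.  ]
[[-0.016 -0.083  0.996]
 [-0.002  0.997  0.083]
 [-1.    -0.    -0.016]]
q [-0.379  0.132  1.952 -0.009  1.072 -2.029] jaw yaw 94.8
tip pred [ 0.5074 -0.0836  0.0813] to goal [ 0.03432904 -0.00219403 -0.00110058]
scene crop px tip [376.22498438 191.36668822] term [371.98613913 273.20104796] top term [251.64909941 327.65669635]
```

View pics/e9.png

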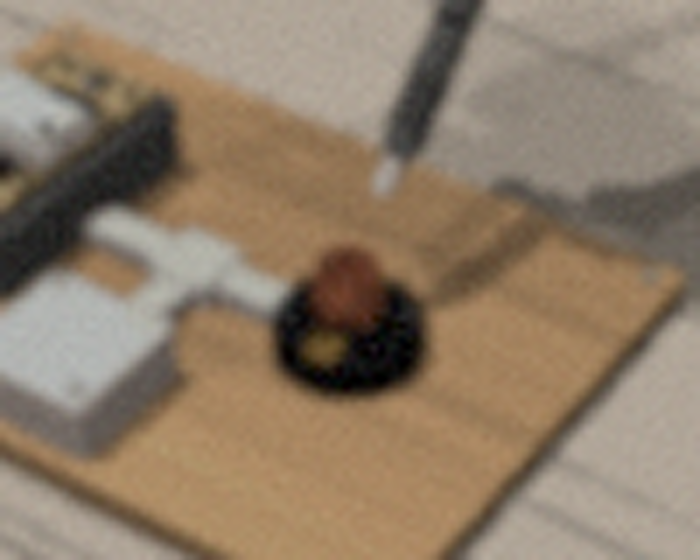

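View pics/f9.png

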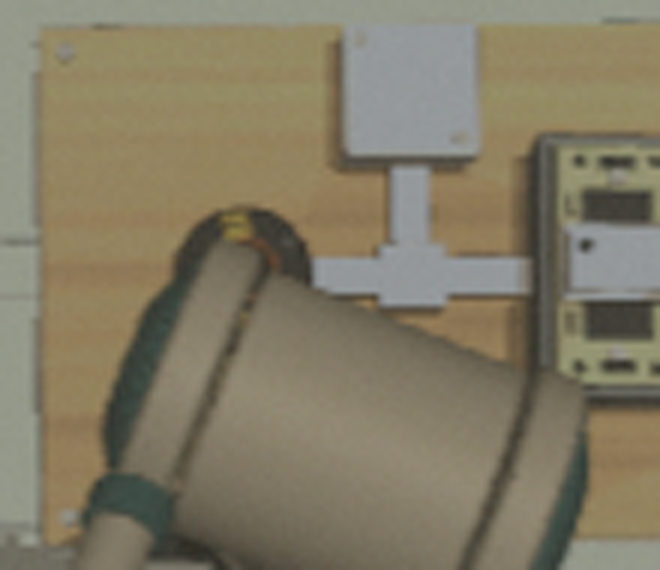

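The tip is at (381,194) in the scene crop, within a pixel of the prediction. Lowering it now.

>>> play_rows:
  plan:
    - [[1, 0.01, -0.002, -0.001, 0], [1, 0.018, -0.002, -0.001, 0], [1, 0.024, -0.002, -0.001, 0], [1, 0.029, -0.002, -0.001, 0], [1, 0.033, -0.002, -0.001, 0], [1, 0.034, -0.002, -0.001, 0], [1, 0.034, -0.002, -0.001, 0], [1, 0.034, -0.002, -0.001, 0]]

```text
clock: 13.6
position: [0.4092, -0.094, 0.1037]
ee_rot: [0.701, -0.031, 0.712, 0.029]
contact_force: [-0.1, 0.2, -0.6]
width: 0.0167
```

```bash
python3 look.py 10
```

```text
t 13.6 p [ 0.4092 -0.094   0.1037] w 0.0167 F [-0.12  0.17 -0.59] M [-0.   -0.02  0.02]
[[-0.014 -0.084  0.996]
 [-0.003  0.996  0.084]
 [-1.    -0.002 -0.015]]
q [-0.385  0.171  2.005 -0.01   0.978 -2.034] jaw yaw 94.8
tip pred [ 0.5063 -0.0859  0.0476] to goal [ 5.76415676e-04 -2.93515144e-05 -2.89788015e-04]
scene crop px tip [373.09701387 252.59508876] term [371.98613913 273.20104796] top term [251.64909941 327.65669635]
```

View pics/e10.png

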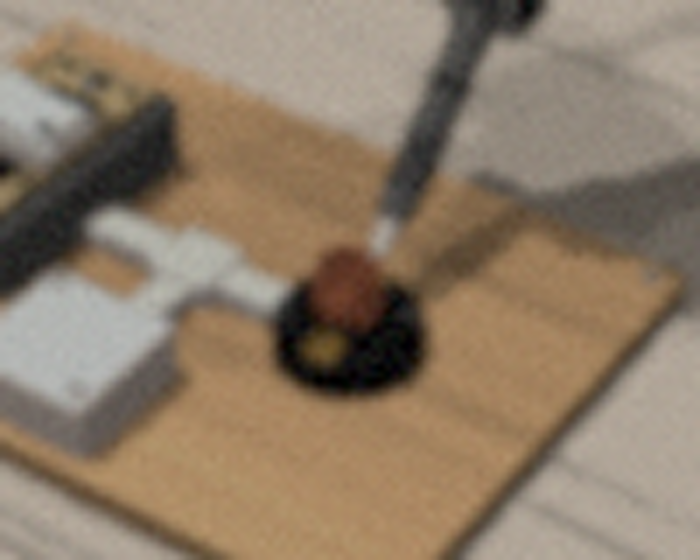

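View pics/f10.png

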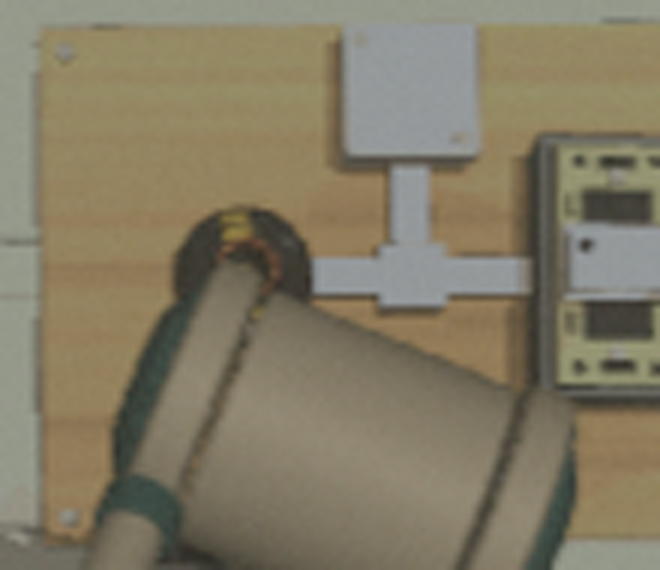

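>>> play_rows:
  plan:
    - [[1, 0.0015, 0, -0.001, 0], [1, 0.0025, 0, -0.001, 0], [1, 0.0025, 0, -0.001, 0], [1, 0.0025, 0, -0.001, 0], [1, 0.0025, 0, -0.001, 0]]

```text
clock: 14.2
position: [0.4083, -0.0941, 0.1013]
ee_rot: [0.701, -0.031, 0.712, 0.029]
contact_force: [0.0, 0.3, -0.8]
width: 0.0164
```

```bash
python3 look.py 11; python3 - <<'E'
from h import *
print((proj('scene',[.5292,-.082,.0595])[0]-[255,165]+.5)*7, (proj('scene',[.5557,-.0775,.037])[0]-[255,165]+.5)*7)
s=manip.get_state();print(np.abs(s['qd']).max())
E
```

```text
t 14.2 p [ 0.4083 -0.0941  0.1013] w 0.0164 F [ 0.03  0.26 -0.83] M [0.02 0.05 0.05]
[[-0.014 -0.084  0.996]
 [-0.003  0.996  0.084]
 [-1.    -0.002 -0.014]]
q [-0.386  0.173  2.01  -0.01   0.971 -2.035] jaw yaw 94.8
tip pred [ 0.5053 -0.086   0.0451] to goal [-1.88019130e-03 -1.95876399e-05  6.46670278e-04]
scene crop px tip [374.27397365 255.85015948] term [371.98613913 273.20104796] top term [251.64909941 327.65669635]
[347.91688533 263.4573878 ] [318.38364916 346.25784029]
0.0024112373305121325
```

View pics/e11.png

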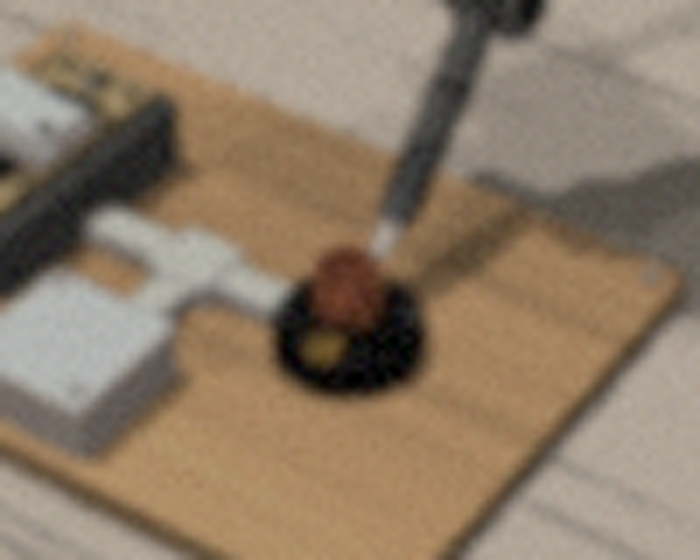

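View pics/s11.png

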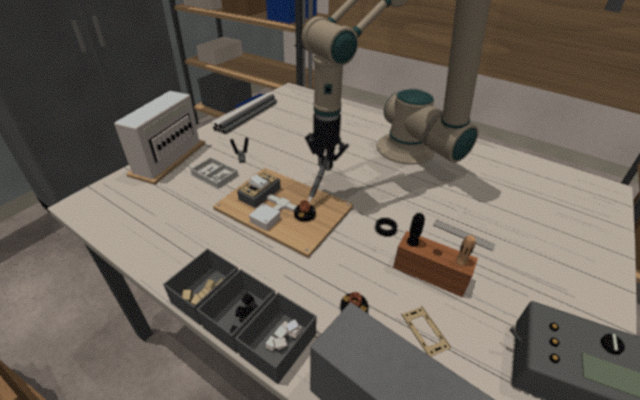

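The tip is at about (376,255) in the crop, as predicted: roughly 8 mm above the terminal and clear of the shell. No contact force is measured, the rocker is on and the rest of the bench is unchanged, so I'm handing in.

```bash
python3 -c "
from rig import manip; print(manip.sign_off())"
```

```text
the job is handed in; nothing more can be done
None
```

I switched the board on and handed in the job with the pen held leaning over the robot-side terminal, about 14 s into the 45 s allowed.

- **Switch:** I pressed the dotted end until it met a hard stop at about 13 N. Pictures taken afterwards show the dotted end down and the other end up.
- **Pen:** I drew it straight up until the tip was about 17 mm clear of the block. The interface can only turn the tool about its finger axis. To lean the pen, I lowered its tip about 12 mm back into its own hole and drew it against the rim at low grip force. I then tightened the grip to 60 N and lifted it away.
- **Last checks:**
  - **Lean:** about 52° from upright, measured when I lifted it from the block.
  - **Tip position:** calculated at (0.505, -0.086, 0.045) m, about 8 mm above the terminal and 1–2 mm to its robot side.
  - **Contact:** the force reading was at noise level (under 1 N) and the arm was still.
  - **Bench:** in the last scene picture, everything else on the bench looked as it was at the start.

**Less certain:** in the final pose the arm hid the tip from the top camera, and the copper shell hid the terminal from the scene camera. The final gap therefore rests on the measured arm pose plus an earlier scene-camera measurement of the tip. The scene picture agreed with that to about a pixel. The two cameras also disagreed by 2–3 mm on the lampholder's y position, so I used a value between them.

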